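Square up the swivelling stop of a rack-locating fixture

TASK

The swivelling stop of the rack-locating fixture has been knocked out of square. Pick up the steel square by its grip bar, lay it level in the corner of the fixture and press it gently but firmly (about 7 N on each) against the white faces of the fixed rail and the stop at the same time, so that the square itself turns the stop until both faces sit flush without a gap, and hold it pressed for a full second. Then lay the square flat on the bench well clear of the fixture, leaving the stop square; do not push the stop with the fingers, press hard, or disturb the other things on the bench.

Things in the scene. Friction and masses are not known exactly. Their poses are not given: they have to be found in the camera images.
- fixture: Rack-locating fixture fixed to the bench, a grey base plate 180 (x) x 200 (y) x 6 mm; origin at the centre of its underside, on the bench, z up. Seen along its own axes: the fixed rail stands along its +x edge, the swivelling stop along its +y edge. The plate is open toward -x and -y.
- rail: Fixed dark steel rail, 14 (x) x 125 (y) x 14 mm high on the plate (top 20 mm over the bench), axes as the fixture's, origin at the centre of its underside. Its -x face lies at fixture x = +60 mm, y = -75 to +50 mm, and carries a white smooth plastic strip 121 mm long, proud by 1 to 9 mm: shimmed anew each time, not measured. Made for a press of 3 to 12 N, never over 20 N.
- stop_face (a point): Middle of the -y face of the swivelling dark steel stop; axes turn with it. The stop is 110 (x) x 14 x 14 mm high, pivot 10 mm to +x of this point and 7 mm behind it, at fixture x = 0, y = +77 mm. When square this face lies at fixture y = +70 mm; on it a white strip 106 mm long, like the rail's, parallel, proud by 1 to 9 mm, not measured. Press 3 to 12 N, never over 20 N.
- swing_stop (a joint): Angle of the stop (rad): 0 = square to the rail; positive is counter-clockwise from above, its -x end leaning in over the plate (toward -y). Starts at 0.08 to 0.2; range -0.25 to 0.25. About 1.5 N at its end turns it and it stays where it is left. Friction along the rail strip (0.2 to 0.3 of the press on it) takes its part of a push along +y, so that less reaches the stop.
- inner_corner (a point): Point of the fixture where the steel faces of the rail and of the squared stop would meet: fixture x = +60, y = +70 mm, on the plate's top, 6 mm above the bench. Axes as the fixture's. Rail and stop both end short of it, and the white strips stand proud of the steel faces by 1 to 9 mm each.
- square: Loose flat dark steel checking square of 0.2 to 0.4 kg: an L 12 mm thick, web between its legs, upright grip bar on top; origin on its underside beneath the middle of the grip bar. Outer edges of the legs: at its own x = +45 mm (y = -65 to +45 mm; goes against the rail) and at y = +45 mm (x = -65 to +45 mm; goes against the stop). Starts flat on the bench.
- square_grip (a point): Middle of the top of the square's black grip bar, 53 mm above the underside; axes as the square's. The bar is 52 mm long along x, 14 mm thick along y (grasp across this) and rises from the 8 mm thick web.
- square_corner (a point): Outer corner of the square, at its own x = +45, y = +45 mm on the underside; axes as the square's. With both edges flush on the strips it lies 1 to 9 mm short of inner_corner along each axis.
- reagent_bottle: White reagent bottle, 43 x 43 x 81 mm, standing on the bench; origin at its underside. A bystander.
- timer: White bench timer, 66 x 62 x 18 mm; origin at its underside. A bystander.
- marker: Marker pen lying on the bench, 12 x 136 x 12 mm; origin at the middle of its underside. A bystander.
There are look-alikes about, which are no part of the job. Leave any pink look-alike of the square alone.

How it is judged:
On the way:
1. the held square presses on rail and stop at once, 3 to 12 N on each, in line with the fixture to 0.02 rad, tilted less than 0.06 rad, the stop square to 0.02 rad, for 0.8 s (contact force between square and rail between 3 and 12 N and contact force between square and swing_stop between 3 and 12 N and angle between the x axis of square and the y axis of fixture, either way round above 1.5508 rad and angle between square's own z axis and vertical below 0.06 rad and value of joint swing_stop between -0.02 and 0.02 rad and contact force between the fingers and square above 1 N), for 0.8 s.
At the end, for the whole second after the job is handed in: The stop is within 0.02 rad of square; the checking square lies flat on the bench (underside less than 5 mm up, tilted less than 0.08 rad), at rest, not touching the fixture, its origin more than 0.18 m from the fixture's centre (value of joint swing_stop between -0.02 and 0.02 rad and height (world z) of square below 0.005 m and angle between square's own z axis and vertical below 0.08 rad and horizontal distance between square and fixture above 0.18 m and contact force between square and fixture below 0.1 N and linear speed of square below 0.01 m/s).
It fails at once if more than 20 N between the square and the rail (contact force between square and rail above 20 N).
It fails at once if more than 20 N between the square and the stop (contact force between square and swing_stop above 20 N).
It fails at once if the fingers or the arm push on the swivelling stop (contact force between any of the fingers, the arm and swing_stop above 1 N).
It fails at once if the reagent bottle, the timer or the marker is shifted by more than 30 mm (distance of any of reagent_bottle, timer, marker from where it was at the start of the episode above 0.03 m).
It also fails if it takes over 70 s, if anything falls off the work surface, if the arm or the gripper's body presses on something with over 40 N, if the wrist force passes 120 N, or if a joint passes its speed limit or range.

ROBOT

A 7-joint arm with a two-finger parallel gripper is mounted at the origin on a cart in front of the work surface, level with it; the furniture and walls round the work are solid. World frame = base frame: x ahead of the robot, y to its left, z up, the work surface at z = 0. Lengths are in m, angles in rad, forces in N, time in s.
With the tool pointing down it reaches from about 0.425 to 0.925 m from the base axis. Payload 6.8 kg.
Tool frame: the origin (TCP) lies between the finger pads; the fingertips stand 17 mm ahead of it and the grasp point (between the pads) lies 2 mm behind it; z points along the fingers, y is the line along which they close (so a half turn about z gives the same grasp; the last joint's range is limited). The gripper opens to 88 mm and grips with 3 to 60 N. Pads are 20 mm wide; open, the fingers measure 115 mm over their backs; the gripper's body (75 mm by 178 mm) begins 61 mm behind the grasp point.
Start: joints at [-1.401, 0.477, 0.022, 1.555, -0.011, 1.109, -0.083], TCP at [0.185, 0.649, 0.24] pointing down, gripper open.
Joint ranges: [-2.96, 2.96], [-0.34, 2.1], [-1.41, 1.46], [0.24, 2.44], [-1.37, 4.51], [0.17, 1.92], [-2.96, 2.96]. Speed limits (rad/s): [2.39, 2.39, 3.14, 3.14, 3.14, 3.14, 3.14].

INTERFACE

Orientations are given as a rotation vector (axis times angle).
In Python, from plant import arm, vision gives the robot as it stands.
- The arm moves only by the tool step_arm, never from a script. Its argument "steps" is a list of rows, each a list of 3 entries, a list of its own where there are three numbers: the shift along the tool's x, y, z in mm, then the turn about the tool's z in degrees, then the opening, from -1 (shut) to 1 (fully open). A call has 1 to 10 rows; each row shifts and turns the commanded pose from where the row before left it, along the tool's axes as they then stand; what a row does not reach is not made up. A row lasts 1/8 s, in which the tool goes at most 62.5 mm and 10.7 degrees, less where a joint would pass 70% of its speed; a pose out of reach is approached as far as the arm can. A call with a gripper value outside its range is refused whole. The fingers move at their own pace and stop on an object; "grip_force" is the grip in N (left out, the last holds). Time passes only in rows, so rows that do not move let the fingers close. It gives the time, the measured TCP pose, the force, the opening and the grip force at its end, in the units of the state.
- arm.state(): the state, without advancing time (a new reading comes with each control period).
- vision.grab_frame(name): name is "scene" or "top" or "wrist"; returns (picture, depth): 480x640x3 uint8, red, green, blue; 480x640 float32, m along the optical axis (not along the pixel's ray), 0 where there is no reading.
- vision.get_calibration(name): a dict with "K" (3x3 intrinsics, pixels), "rvec" (rotation vector, rad) and "tvec" (3), from world to camera coordinates, as OpenCV has them. Camera axes: x right, y down, z forward; pixel columns grow to the right and rows downward; lengths in m; the calibration is good to about 2 mm. A picture is of the moment at which its call begins: read the wrist's pose just before it. get_calibration takes no time and is no camera call; for the wrist camera it gives the pose at the moment of the call.
- arm.sign_off(): hands the job in; it is judged then, once.
The state is a dict: "time_s": time; "qpos": joint angles; "joint_vel": joint speeds; "tau": joint torques, N m; "eef_pos": TCP position; "orientation": TCP orientation; "wrist_force": force on the tool from outside, world axes, zero at the start; "wrist_torque": the same for the moment, N m; "finger_gap": finger opening in m; "grip_force": force on a finger pad.
Only numpy, scipy, OpenCV 4.12 (cv2) and the standard library are available. Lean on these libraries where they do the work, as an engineer would, in place of code of your own. Each camera call takes 0.05 s, during which the arm holds its last target. There are 200 camera calls.

## Working session

There is one attempt and no reset: what is moved stays moved. The work goes in short steps, Python scripts to look and compute and a tool call to move; the robot and the scene stay as the last step left them, time stands still between calls to the robot, and variables do not carry over. Pictures are saved under pics/ and viewed, at most 10 in all, crops included, and the job is handed in when it is done.

Besides the shell and the picture viewer there is one more tool, called after "Request:" as a command line: name --argument value ..., lists and objects as JSON in quotes. step_arm: Moves the arm, as the interface text tells. Its arguments: {"type":"object","properties":{"steps":{"type":"array"},"grip_force":{"type":"number"}},"required":["steps"]}

```bash
ls; mkdir -p pics
python3 - <<'E'
from plant import arm, vision
import cv2,numpy as np
for n in("top","scene"):
    p,d=vision.grab_frame(n); cv2.imwrite(f"pics/{n}0.png",p[:,:,::-1]); np.savez(f"{n}0.npz",p=p,d=d,**vision.get_calibration(n))
s=arm.state();print(s)
E
```

```text
pics
{'time_s': 0.1, 'qpos': array([-1.40108636,  0.47767728,  0.02231971,  1.55633878, -0.01147088,
        1.10927427, -0.08310961]), 'joint_vel': array([-0.00070392, -0.00094038, -0.00013005, -0.00377325,  0.00210336,
        0.00127765, -0.00026865]), 'tau': array([ 4.64098906e-03, -5.84081519e+01,  1.54010810e+00, -2.73313540e+01,
       -5.42419567e-02,  1.30213145e-02,  3.70455359e-05]), 'eef_pos': array([0.18498327, 0.64863388, 0.23881123]), 'orientation': array([-4.34899981e-01, -3.11125286e+00,  2.46155797e-03]), 'wrist_force': array([ 0.75567297,  0.2717578 , -0.13520224]), 'wrist_torque': array([ 0.01553464,  0.02567094, -0.03575161]), 'grip_force': 0.0, 'finger_gap': 0.08781164598509217}
```

View pics/top0.png

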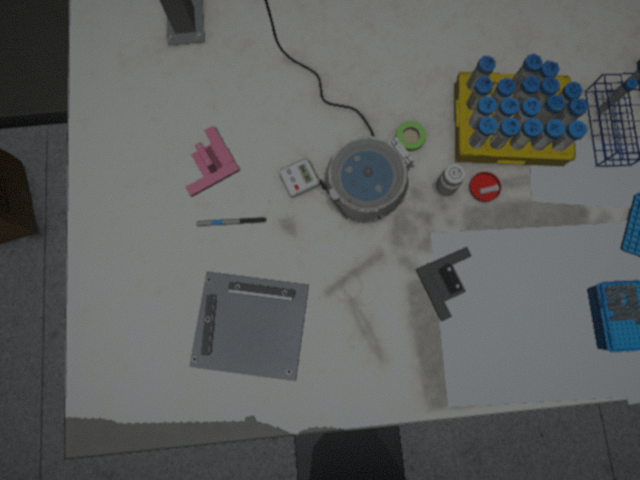

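View pics/scene0.png

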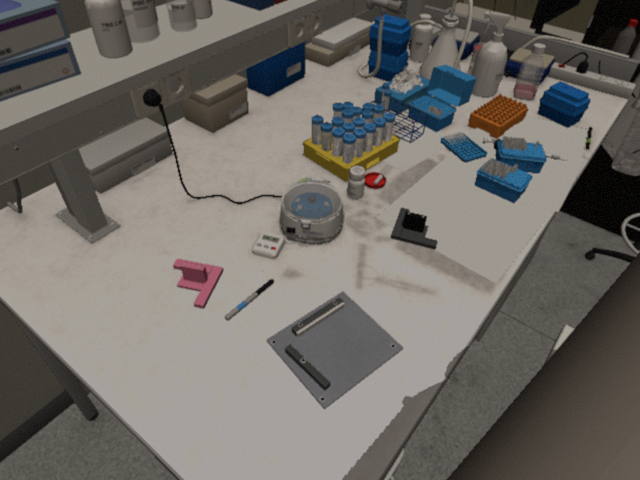

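The top view shows the fixture at about (250,325). Its rail is the top piece, with a white strip, at (262,290). The stop, with its pivot screw, is on the left at (208,325), so fixture +x points up in the image and +y points left.

There are two candidates for the square:
- **Pink L at (213,162):** the look-alike, to be left alone.
- **Dark steel L at (445,283):** has the black grip bar and fits the description. Its corner is at about (418,268), with legs to (468,250) and (443,318).

I'll confirm the dark one in an enlarged crop.

```bash
cat > h.py <<'E'
import numpy as np,cv2
from scipy.spatial.transform import Rotation as R
def ray(c,uv,z):
    "world points on plane height z seen at pixels uv"
    Rm=R.from_rotvec(np.ravel(c['rvec'])).as_matrix();t=np.ravel(c['tvec'])
    uv=np.atleast_2d(np.array(uv,float)); o=-Rm.T@t
    d=(np.linalg.inv(c['K'])@np.c_[uv,np.ones(len(uv))].T).T@Rm
    return o+d*((z-o[2])/d[:,2])[:,None]
def proj(c,P): return cv2.projectPoints(np.array(P,float),np.ravel(c['rvec']),np.ravel(c['tvec']),c['K'],None)[0][:,0]
E
python3 - <<'E'
from h import *
f=np.load('top0.npz');p=f['p'][:,:,::-1]
print(R.from_rotvec([-4.34899981e-01,-3.11125286e+00,2.46e-3]).as_matrix().round(3))
a=cv2.resize(p[262:388,180:320],None,fx=5.5,fy=5.5,interpolation=cv2.INTER_CUBIC)[:,:770]
b=cv2.resize(p[235:335,400:500],None,fx=5.5,fy=5.5,interpolation=cv2.INTER_CUBIC)
cv2.imwrite('pics/sq.png',b)
cv2.imwrite('pics/fx.png',cv2.convertScaleAbs(a[:600],alpha=1.5))
for n,uv,z in[('fixcorners',[(207,272),(308,283),(297,379),(191,366)],.006),('sqcorner,legs',[(418,268),(468,250),(443,318)],.012),('bar',[(453,277)],.053),('bottle,timer,marker',[(450,185),(298,178),(232,221)],.02),('pink',[(213,162)],0)]:
    print(n,ray(f,uv,z).round(3).tolist())
print('image up/right', ray(f,[(320,240),(320,140),(420,240)],0).round(3).tolist())
E
```

```text
[[-0.962  0.274 -0.   ]
 [ 0.274  0.962 -0.002]
 [-0.    -0.002 -1.   ]]
fixcorners [[0.596, 0.256, 0.006], [0.556, 0.064, 0.006], [0.381, 0.1, 0.006], [0.424, 0.294, 0.006]]
sqcorner,legs [[0.564, -0.149, 0.012], [0.589, -0.25, 0.012], [0.465, -0.183, 0.012]]
bar [[0.536, -0.202, 0.053]]
bottle,timer,marker [[0.721, -0.233, 0.02], [0.764, 0.065, 0.02], [0.689, 0.2, 0.02]]
pink [[0.822, 0.234, 0.0]]
image up/right [[0.639, 0.033, 0.0], [0.849, 0.013, 0.0], [0.62, -0.163, 0.0]]
```

View pics/sq.png

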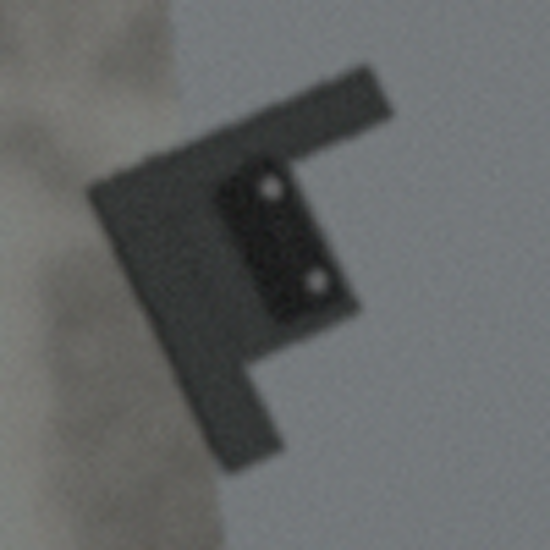

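View pics/fx.png

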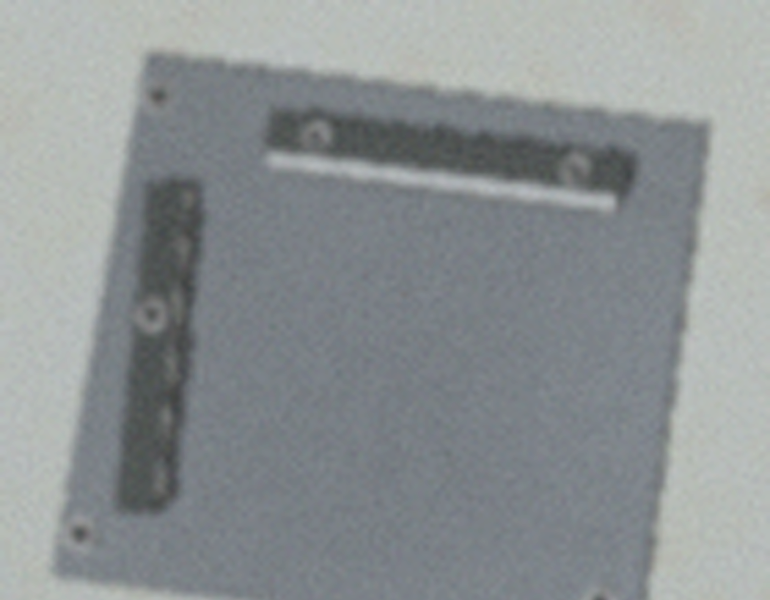

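The crop confirms the dark L: corner at crop (92,190), x-leg end at (230,470), and the black bar with two screws along its x. Square yaw is about +17° and fixture yaw about −12°. I'll move over the fixture first for a wrist look, since it's on the way to the square.

Request:
step_arm --steps '[[[-42,-37,0],0,1],[[-42,-37,0],0,1],[[-42,-37,0],0,1],[[-42,-37,0],0,1],[[-42,-37,0],0,1],[[-42,-37,0],0,1],[[-42,-37,0],0,1],[[-42,-37,0],0,1],[[-42,-37,0],0,1],[[-42,-37,0],0,1]]'

```text
time_s: 1.35
eef_pos: [0.4881, 0.1765, 0.2396]
orientation: [-0.435, -3.111, -0.0]
wrist_force: [-0.1, 0.6, 0.3]
finger_gap: 0.0879
grip_force: 0.0
```

Run:
```python
from plant import arm, vision
from h import *
s=arm.state();print(s['time_s'],s['eef_pos'],s['orientation'])
c=vision.get_calibration('wrist');p,d=vision.grab_frame('wrist')
Rm=R.from_rotvec(np.ravel(c['rvec'])).as_matrix();o=-Rm.T@np.ravel(c['tvec'])
T=R.from_rotvec(s['orientation']).as_matrix()
print('cam in tool',T.T@(o-s['eef_pos']),'\n',(T.T@Rm.T).round(3),c['K'])
cv2.imwrite('pics/w1.png',p[:,:,::-1]);np.savez('w1.npz',p=p,d=d,**c)
```

```text
1.35 [0.48806799 0.1764626  0.23956163] [-4.34644107e-01 -3.11120791e+00 -9.30758921e-05]
cam in tool [ 7.75753721e-02 -1.07331577e-04 -1.45925643e-01] 
 [[-0.001 -0.959 -0.284]
 [ 1.    -0.001 -0.   ]
 [-0.    -0.284  0.959]] [[348.8467327    0.         320.67024715]
 [  0.         348.8467327  240.56619143]
 [  0.           0.           1.        ]]
```

View pics/w1.png

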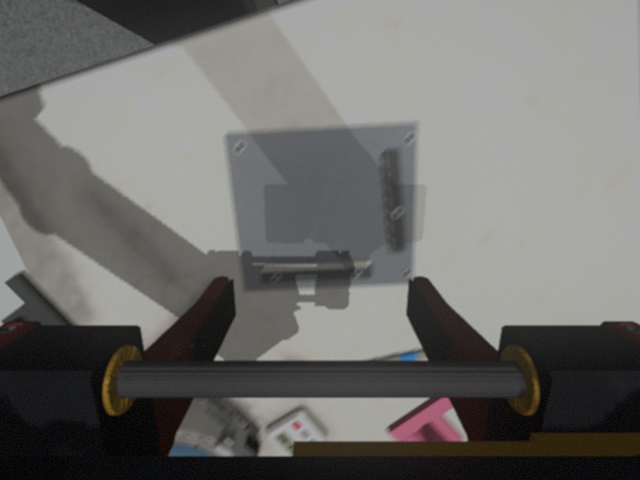

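Wrist view: plate corners at about (226,134), (417,123), (411,283) and (243,291). The rail is at (310,268), the stop at (392,200) and its pivot at (397,213). I'll refine the fixture pose by fitting its edges in both images.

```bash
cat >> h.py <<'E'
from scipy.optimize import minimize
from scipy.ndimage import map_coordinates
def fit(frames,segs,x0,off=.0025,pr=True):
    "segs: (p0,p1,outward normal,z) model edges in local frame; maximise |mean contrast| outside-inside"
    G=[cv2.GaussianBlur(cv2.cvtColor(f['p'],cv2.COLOR_RGB2GRAY),(0,0),.8).astype(float) for f in frames]
    t=np.linspace(.04,.96,60)[:,None]
    def cost(x):
        c,s=np.cos(x[2]),np.sin(x[2]);M=np.array([[c,-s],[s,c]]);J=0
        for f,g in zip(frames,G):
            for a,b,n,z in segs:
                q=np.array(a)+t*(np.array(b)-a)
                v=[]
                for k in(1,-1):
                    w=(q+k*off*np.array(n))@M.T+x[:2]
                    uv=proj(f,np.c_[w,np.full(len(w),z)]);v.append(map_coordinates(g,[uv[:,1],uv[:,0]],order=1))
                J-=np.mean(np.clip(v[0]-v[1],-40,40))
        return J
    best=min((minimize(cost,np.array(x0)+d,method='Nelder-Mead',options=dict(initial_simplex=np.array(x0)+d+np.vstack([np.zeros(3),np.diag([.004,.004,.02])]),xatol=1e-5,fatol=1e-3)) for d in np.array([[0,0,0],[.004,.003,0],[-.004,-.003,0],[0,0,.02],[0,0,-.02]])),key=lambda r:r.fun)
    return best.x,best.fun
def rect(x0,x1,y0,y1,z): return [((x0,y0),(x1,y0),(0,-1),z),((x0,y1),(x1,y1),(0,1),z),((x0,y0),(x0,y1),(-1,0),z),((x1,y0),(x1,y1),(1,0),z)]
E
python3 - <<'E'
from h import *
T=np.load('top0.npz');W=np.load('w1.npz')
s=rect(-.09,.09,-.1,.1,.006)
for F in([T],[W],[T,W]):
    x,c=fit(F,s,[.489,.178,-.21]);print(x.round(4),np.degrees(x[2]).round(2),round(c,1))
for f in(T,W):
    print(proj(f,[[*(np.array([[np.cos(x[2]),-np.sin(x[2])],[np.sin(x[2]),np.cos(x[2])]])@q+x[:2]),.006] for q in([-.09,-.1],[.09,-.1],[.09,.1],[-.09,.1])]).round(0).tolist())
E
```

```text
[ 0.4888  0.18   -0.2267] -12.99 -114.8
[ 0.4915  0.1792 -0.2232] -12.79 -126.5
[ 0.4899  0.1796 -0.2274] -13.03 -230.2
[[296.0, 380.0], [309.0, 284.0], [206.0, 270.0], [189.0, 366.0]]
[[224.0, 131.0], [243.0, 290.0], [413.0, 282.0], [417.0, 121.0]]
```

Request:
step_arm --steps '[[[-18,-46,0],-10,1],[[-27,-43,0],-10,1],[[-34,-38,0],-10,1],[[-38,-34,0],-3,1],[[-38,-34,0],0,1],[[-38,-34,0],0,1],[[-38,-34,0],0,1],[[0,0,0],0,1]]'

```text
time_s: 2.4
eef_pos: [0.7359, -0.042, 0.2377]
orientation: [0.456, -3.107, 0.003]
wrist_force: [-0.4, -0.0, 0.8]
finger_gap: 0.0876
grip_force: 0.0
```

I mis-signed the lateral split, which is harmless at this height. Correcting toward the square.

Request:
step_arm --steps '[[[47,-19,6],0,1],[[47,-19,6],0,1],[[47,-19,6],0,1],[[47,-19,6],0,1],[[47,-19,6],0,1],[[0,0,0],0,1]]'

```text
time_s: 3.15
eef_pos: [0.5327, -0.2011, 0.2094]
orientation: [0.451, -3.107, -0.001]
wrist_force: [1.5, -0.9, 0.3]
finger_gap: 0.088
grip_force: 0.0
```

Run:
```python
from plant import arm, vision
from h import *
s=arm.state();print(s['time_s'],s['eef_pos'],s['orientation'])
c=vision.get_calibration('wrist');p,d=vision.grab_frame('wrist')
cv2.imwrite('pics/w2.png',p[:,:,::-1]);W=dict(p=p,d=d,**c);np.savez('w2.npz',**W)
T=np.load('top0.npz')
z=.012
S=[((-.065,.045),(.045,.045),(0,1),z),((.045,-.065),(.045,.045),(1,0),z)]
for F in([T],[W],[T,W]):
    x,q=fit(F,S,[.536,-.205,.29]);print(x.round(4),np.degrees(x[2]).round(2),round(q,1))
```

```text
3.15 [ 0.53271517 -0.20108224  0.20944445] [ 4.51304848e-01 -3.10659207e+00 -9.05752536e-04]
[ 0.5348 -0.199   0.3218] 18.44 -76.7
[ 0.5364 -0.1986  0.3317] 19.0 -79.9
[ 0.5346 -0.1992  0.3268] 18.72 -156.3
```

View pics/w2.png

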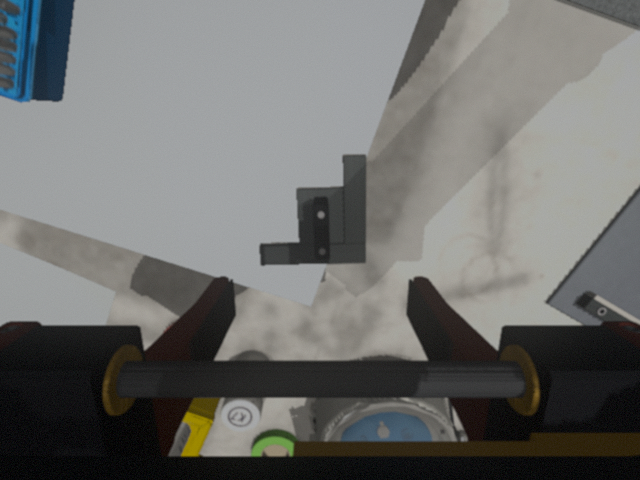

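The wrist view shows the square at (330,215), its bar with two screws at (320,228), nearly aligned with the tool. The remaining correction is about 2° and 3 mm. Descending to grasp.

Request:
step_arm --steps '[[[-3,1,30],-2.2,1],[[0,0,40],0,1],[[0,0,40],0,1],[[0,0,30],0,1],[[0,0,20],0,1],[[0,0,10],0,1],[[0,0,5],0,1],[[0,0,0],0,1],[[0,0,0],0,0.2]]'

```text
time_s: 4.32
eef_pos: [0.5403, -0.197, 0.0354]
orientation: [-0.52, 3.097, -0.001]
wrist_force: [-0.5, 0.1, 1.1]
finger_gap: 0.0809
grip_force: 0.0
```

Request:
step_arm --steps '[[[0,0,0],0,-1],[[0,0,0],0,-1],[[0,0,0],0,-1],[[0,0,0],0,-1]]' --grip_force 40

```text
time_s: 4.82
eef_pos: [0.5397, -0.1969, 0.0347]
orientation: [-0.52, 3.098, 0.0]
wrist_force: [1.0, -0.0, -0.0]
finger_gap: 0.041
grip_force: 0.0
```

Request:
step_arm --steps '[[[0,0,0],0,-1],[[0,0,0],0,-1],[[0,0,0],0,-1],[[0,0,0],0,-1]]'

```text
time_s: 5.32
eef_pos: [0.5398, -0.1971, 0.0347]
orientation: [-0.52, 3.098, -0.0]
wrist_force: [-0.2, -0.7, -0.7]
finger_gap: 0.0138
grip_force: 40.0
```

Grasped, gap 13.8 mm. Lift and carry toward the fixture.

Request:
step_arm --steps '[[[0,0,-15],0,-1],[[0,0,-25],0,-1],[[0,0,-25],0,-1],[[-11,52,0],0,-1],[[-11,52,0],0,-1],[[-11,52,0],0,-1],[[-11,52,0],0,-1],[[-11,52,0],0,-1],[[-11,52,0],0,-1],[[-11,52,0],0,-1]]'

```text
time_s: 6.58
eef_pos: [0.4931, 0.1739, 0.1006]
orientation: [-0.52, 3.098, 0.0]
wrist_force: [0.7, 1.1, -3.0]
finger_gap: 0.0138
grip_force: 40.0
```

Request:
step_arm --steps '[[[0,0,0],10.6,-1],[[0,0,0],10.6,-1],[[0,0,0],10.6,-1],[[0,0,0],0,-1],[[0,0,0],0,-1]]'

```text
time_s: 7.2
eef_pos: [0.4935, 0.1724, 0.1]
orientation: [0.343, 3.123, 0.0]
wrist_force: [-0.8, 1.0, -2.2]
finger_gap: 0.0139
grip_force: 40.0
```

Run:
```python
from plant import arm, vision
from h import *
s=arm.state();print(s['time_s'],s['eef_pos'],s['wrist_force'],s['wrist_torque'])
t=R.from_rotvec(s['orientation']).as_matrix();print(t.round(4).tolist(),'yaw',np.degrees(np.arctan2(-t[0,1],t[1,1])))
c=vision.get_calibration('wrist');p,d=vision.grab_frame('wrist')
np.savez('w3.npz',p=p,d=d,**c)
cv2.imwrite('pics/w3.png',cv2.resize(p[40:320,160:480,::-1],None,fx=2.1,fy=2.1,interpolation=cv2.INTER_CUBIC))
```

```text
7.2 [0.49346221 0.17236827 0.10001631] [-0.75032276  0.97334692 -2.21463161] [ 0.02662916 -0.00971993  0.02512695]
[[-0.9762, 0.2168, 0.0001], [0.2168, 0.9762, 0.0003], [-0.0, 0.0003, -1.0]] yaw -12.523949700833722
```

View pics/w3.png

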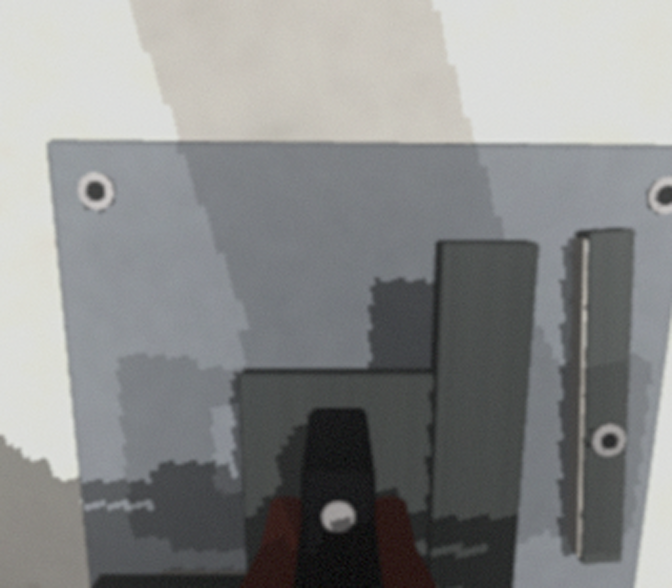

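The held square sits aligned with the tool: its leg end at crop (437–537,242) is level. The plate's far edge (50,142)–(672,147) slopes about 0.5°, matching the fixture yaw of −13.0°. The stop is at (600,400), clear of the square. I'll turn 0.5° and lower to just above the plate.

Request:
step_arm --steps '[[[0,0,15],0.5,-1],[[0,0,18],0,-1],[[0,0,14],0,-1],[[0,0,8],0,-1],[[0,0,3],0,-1],[[0,0,0],0,-1],[[0,0,0],0,-1]]'

```text
time_s: 8.12
eef_pos: [0.4939, 0.1725, 0.0421]
orientation: [0.362, 3.12, 0.001]
wrist_force: [0.3, 0.3, -3.0]
finger_gap: 0.0141
grip_force: 40.0
```

```bash
cat > st.py <<'E'
from plant import arm
from h import *
F=np.array([.4899,.1796]);a=np.radians(-13.0);M=np.array([[np.cos(a),-np.sin(a)],[np.sin(a),np.cos(a)]])
s=arm.state();t=R.from_rotvec(s['orientation']).as_matrix()
print('t',s['time_s'],'tcp fix mm',((s['eef_pos'][:2]-F)@M*1e3).round(2),'z',(s['eef_pos'][2]*1e3).round(2),'yaw',np.degrees(np.arctan2(-t[0,1],t[1,1])).round(2),'tilt',np.degrees(np.arccos(-t[2,2])).round(2))
print('F fix',(s['wrist_force'][:2]@M).round(2),'fz',s['wrist_force'][2].round(2),'M',s['wrist_torque'].round(3))
E
python3 st.py
```

```text
t 8.125 tcp fix mm [ 5.5  -6.06] z 42.09 yaw -13.23 tilt 0.05
F fix [0.2 0.4] fz -2.97 M [-0.035  0.052 -0.023]
```

Request:
step_arm --steps '[[[-2,0,0],0,-1],[[-2,0,0],0,-1],[[-1,0,0],0,-1],[[0,0,0],0,-1]]'

```text
time_s: 8.62
eef_pos: [0.4985, 0.1711, 0.0417]
orientation: [0.362, 3.121, 0.0]
wrist_force: [0.4, -0.6, -1.7]
finger_gap: 0.0139
grip_force: 40.0
```

```bash
python3 st.py
```

```text
t 8.625 tcp fix mm [10.32 -6.33] z 41.69 yaw -13.24 tilt 0.01
F fix [ 0.55 -0.47] fz -1.67 M [-0.031 -0.012  0.018]
```

Request:
step_arm --steps '[[[-1,0,0],0,-1],[[0,0,0],0,-1]]'

```text
time_s: 8.88
eef_pos: [0.4994, 0.1709, 0.0416]
orientation: [-0.362, -3.121, 0.0]
wrist_force: [-0.1, 0.3, -2.2]
finger_gap: 0.0136
grip_force: 40.0
```

```bash
python3 st.py
```

```text
t 8.875 tcp fix mm [11.23 -6.32] z 41.62 yaw -13.23 tilt 0.0
F fix [-0.21  0.29] fz -2.23 M [-0.037  0.011  0.004]
```

Request:
step_arm --steps '[[[-1,0,0],0,-1],[[0,0,0],0,-1]]'

```text
time_s: 9.12
eef_pos: [0.5004, 0.1707, 0.0417]
orientation: [0.362, 3.121, 0.0]
wrist_force: [0.6, 0.1, -2.4]
finger_gap: 0.0137
grip_force: 40.0
```

```bash
python3 st.py
```

```text
t 9.125 tcp fix mm [12.26 -6.33] z 41.66 yaw -13.24 tilt 0.0
F fix [0.55 0.18] fz -2.37 M [-0.018 -0.023  0.039]
```

Request:
step_arm --steps '[[[-1,0,0],-0.2,-1],[[0,0,0],0,-1]]'

```text
time_s: 9.38
eef_pos: [0.5014, 0.1705, 0.0417]
orientation: [-0.356, -3.121, -0.0]
wrist_force: [-0.7, 0.4, -1.0]
finger_gap: 0.0136
grip_force: 40.0
```

Request:
step_arm --steps '[[[-1,0,0],0,-1],[[0,0,0],0,-1]]'

```text
time_s: 9.62
eef_pos: [0.5015, 0.1704, 0.0414]
orientation: [-0.356, -3.12, 0.0]
wrist_force: [-3.6, 1.3, -0.8]
finger_gap: 0.0142
grip_force: 40.0
```

Rail contact is at about 4 N/mm. Now sliding in +y toward the stop.

Request:
step_arm --steps '[[[0,2,0],0,-1],[[0,2,0],0,-1],[[0,2,0],0,-1],[[0,2,0],0,-1],[[0,2,0],0,-1],[[0,2,0],0,-1],[[0,0,0],0,-1]]'

```text
time_s: 10.5
eef_pos: [0.5042, 0.1822, 0.0414]
orientation: [-0.356, -3.12, 0.001]
wrist_force: [-5.9, -0.3, -2.3]
finger_gap: 0.0141
grip_force: 40.0
```

```bash
python3 st.py
```

```text
t 10.5 tcp fix mm [13.4   5.72] z 41.35 yaw -13.01 tilt 0.09
F fix [-5.72 -1.63] fz -2.27 M [-0.053  1.247  0.016]
```

Request:
step_arm --steps '[[[0,1,0],0,-1],[[0,1,0],0,-1],[[0,1,0],0,-1],[[0,1,0],0,-1],[[0,0,0],0,-1]]'

```text
time_s: 11.12
eef_pos: [0.5051, 0.1859, 0.0414]
orientation: [-0.356, -3.12, 0.001]
wrist_force: [-5.5, -1.8, -2.5]
finger_gap: 0.0137
grip_force: 40.0
```

```bash
python3 st.py
```

```text
t 11.125 tcp fix mm [13.38  9.52] z 41.35 yaw -13.02 tilt 0.1
F fix [-5.   -2.98] fz -2.54 M [-0.081  1.226 -0.059]
```

Request:
step_arm --steps '[[[0,1,0],0,-1],[[0,1,0],0,-1],[[0,1,0],0,-1],[[0,1,0],0,-1],[[0,1,0],0,-1],[[0,0,0],0,-1]]'

```text
time_s: 11.88
eef_pos: [0.5062, 0.1908, 0.0414]
orientation: [-0.356, -3.12, 0.001]
wrist_force: [-4.8, 0.0, -2.6]
finger_gap: 0.0138
grip_force: 40.0
```

```bash
python3 st.py
```

```text
t 11.875 tcp fix mm [13.4  14.55] z 41.35 yaw -13.03 tilt 0.1
F fix [-4.73 -1.05] fz -2.6 M [-0.079  1.208 -0.031]
```

Request:
step_arm --steps '[[[0,1,0],0,-1],[[0,1,0],0,-1],[[0,0,0],0,-1]]'

```text
time_s: 12.25
eef_pos: [0.5067, 0.1927, 0.0414]
orientation: [-0.356, -3.12, 0.001]
wrist_force: [-5.3, -0.3, -2.5]
finger_gap: 0.0137
grip_force: 40.0
```

```bash
python3 st.py
```

```text
t 12.25 tcp fix mm [13.43 16.58] z 41.38 yaw -13.03 tilt 0.09
F fix [-5.06 -1.43] fz -2.54 M [-0.146  1.252 -0.059]
```

Request:
step_arm --steps '[[[0,1,0],0,-1],[[0,1,0],0,-1],[[0,0,0],0,-1]]'

```text
time_s: 12.62
eef_pos: [0.5072, 0.1947, 0.0413]
orientation: [-0.356, -3.12, 0.001]
wrist_force: [-4.6, -0.7, -1.8]
finger_gap: 0.0139
grip_force: 40.0
```

Request:
step_arm --steps '[[[0,1,0],0,-1],[[0,0,0],0,-1]]'

```text
time_s: 12.88
eef_pos: [0.5074, 0.1956, 0.0414]
orientation: [-0.356, -3.12, 0.001]
wrist_force: [-4.8, -0.7, -2.6]
finger_gap: 0.014
grip_force: 40.0
```

```bash
python3 st.py
```

```text
t 12.875 tcp fix mm [13.41 19.56] z 41.36 yaw -13.03 tilt 0.09
F fix [-4.49 -1.79] fz -2.57 M [-0.174  1.198 -0.006]
```

Request:
step_arm --steps '[[[0,1,0],0,-1],[[0,0,0],0,-1]]'

```text
time_s: 13.12
eef_pos: [0.5076, 0.1966, 0.0414]
orientation: [-0.356, -3.12, 0.001]
wrist_force: [-4.9, -0.5, -0.8]
finger_gap: 0.0136
grip_force: 40.0
```

Request:
step_arm --steps '[[[0,1,0],0,-1],[[0,0,0],0,-1]]'

```text
time_s: 13.38
eef_pos: [0.5078, 0.1976, 0.0414]
orientation: [-0.356, -3.12, 0.001]
wrist_force: [-5.3, -1.3, -3.0]
finger_gap: 0.0141
grip_force: 40.0
```

```bash
python3 st.py
```

```text
t 13.375 tcp fix mm [13.43 21.57] z 41.35 yaw -13.03 tilt 0.09
F fix [-4.86 -2.45] fz -2.99 M [-0.181  1.285 -0.063]
```

Request:
step_arm --steps '[[[0,1,0],0,-1],[[0,0,0],0,-1]]'

```text
time_s: 13.62
eef_pos: [0.5081, 0.1985, 0.0414]
orientation: [-0.356, -3.12, 0.001]
wrist_force: [-5.3, -1.5, -3.1]
finger_gap: 0.0138
grip_force: 40.0
```

Request:
step_arm --steps '[[[0,1,0],0,-1],[[0,0,0],0,-1]]'

```text
time_s: 13.88
eef_pos: [0.5082, 0.1991, 0.0413]
orientation: [-0.356, -3.12, 0.002]
wrist_force: [-5.3, -1.6, -1.0]
finger_gap: 0.0139
grip_force: 40.0
```

```bash
python3 st.py
```

```text
t 13.875 tcp fix mm [13.46 23.1 ] z 41.32 yaw -13.04 tilt 0.11
F fix [-4.79 -2.71] fz -1.0 M [-0.328  1.256  0.024]
```

```bash
cat >> st.py <<'E'
m=s['wrist_torque'][:2]@M; print('F from moment: x',(-m[1]/.235).round(2),'y',(m[0]/.235).round(2))
E
python3 st.py
```

```text
t 13.875 tcp fix mm [13.46 23.1 ] z 41.32 yaw -13.04 tilt 0.11
F fix [-4.79 -2.71] fz -1.0 M [-0.328  1.256  0.024]
F from moment: x -4.89 y -2.56
```

Request:
step_arm --steps '[[[-0.3,0.5,0],0,-1],[[0,0.5,0],0,-1],[[0,0,0],0,-1]]'

```text
time_s: 14.25
eef_pos: [0.5084, 0.1998, 0.0412]
orientation: [-0.356, -3.119, 0.002]
wrist_force: [-7.3, -1.5, -3.2]
finger_gap: 0.0139
grip_force: 40.0
```

```bash
python3 st.py
```

```text
t 14.25 tcp fix mm [13.48 23.88] z 41.21 yaw -13.04 tilt 0.15
F fix [-6.78 -3.13] fz -3.22 M [-0.432  1.337 -0.017]
F from moment: x -5.13 y -3.07
```

Request:
step_arm --steps '[[[0,0.5,0],0,-1],[[0,0.5,0],0,-1],[[0,0,0],0,-1]]'

```text
time_s: 14.62
eef_pos: [0.5086, 0.2008, 0.0412]
orientation: [-0.356, -3.119, 0.002]
wrist_force: [-5.8, -1.7, -3.0]
finger_gap: 0.0138
grip_force: 40.0
```

```bash
python3 st.py
```

```text
t 14.625 tcp fix mm [13.43 24.87] z 41.16 yaw -13.04 tilt 0.16
F fix [-5.29 -3.01] fz -2.95 M [-0.445  1.326  0.049]
F from moment: x -5.07 y -3.11
```

Request:
step_arm --steps '[[[0,0.5,0],0,-1],[[0,0.5,0],0,-1],[[0,0,0],0,-1]]'

```text
time_s: 15.0
eef_pos: [0.5088, 0.2017, 0.0412]
orientation: [-0.356, -3.119, 0.002]
wrist_force: [-6.3, -1.0, -2.7]
finger_gap: 0.0139
grip_force: 40.0
```

```bash
python3 st.py
```

```text
t 15.0 tcp fix mm [13.45 25.84] z 41.17 yaw -13.04 tilt 0.16
F fix [-5.89 -2.38] fz -2.66 M [-0.473  1.373 -0.017]
F from moment: x -5.24 y -3.28
```

Request:
step_arm --steps '[[[0,0.5,0],0,-1],[[0,0.5,0],0,-1],[[0,0,0],0,-1]]'

```text
time_s: 15.38
eef_pos: [0.509, 0.2028, 0.0412]
orientation: [-0.356, -3.119, 0.002]
wrist_force: [-5.6, -1.5, -1.4]
finger_gap: 0.0139
grip_force: 40.0
```

```bash
python3 st.py
```

```text
t 15.375 tcp fix mm [13.44 26.87] z 41.18 yaw -13.04 tilt 0.16
F fix [-5.16 -2.76] fz -1.43 M [-0.475  1.361 -0.007]
F from moment: x -5.19 y -3.27
```

This is past the expected range, so I'll check with the wrist camera before pushing on.

Run:
```python
from plant import vision
from h import *
c=vision.get_calibration('wrist');p,d=vision.grab_frame('wrist');np.savez('w4.npz',p=p,d=d,**c)
cv2.imwrite('pics/w4.png',cv2.convertScaleAbs(cv2.resize(p[60:310,220:480,::-1],None,fx=2.4,fy=2.4,interpolation=cv2.INTER_CUBIC),alpha=1.7))
```

```text
(no output)
```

View pics/w4.png

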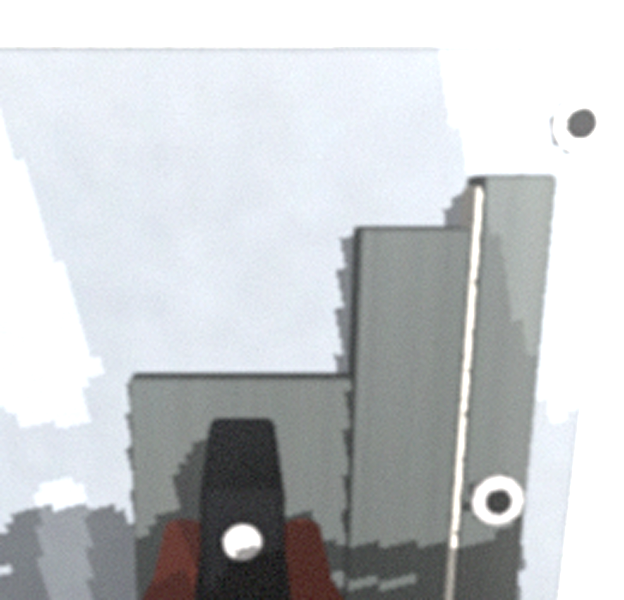

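The square's outer edge, from (470,228) to (449,560), lies almost parallel along the white stop strip, from (480,185) to (455,545). It's nearly flush, with no finger contact. Continuing in small steps.

Request:
step_arm --steps '[[[0,0.5,0],0,-1],[[0,0.5,0],0,-1],[[0,0,0],0,-1]]'

```text
time_s: 15.8
eef_pos: [0.5091, 0.2029, 0.0412]
orientation: [-0.357, -3.118, 0.003]
wrist_force: [-7.1, -3.5, -1.7]
finger_gap: 0.0136
grip_force: 40.0
```

```bash
python3 st.py
```

```text
t 15.8 tcp fix mm [13.45 27.07] z 41.16 yaw -13.06 tilt 0.21
F fix [-6.17 -5.04] fz -1.67 M [-0.766  1.464  0.059]
F from moment: x -5.34 y -4.58
```

Request:
step_arm --steps '[[[0,0.5,0],0,-1],[[0,0.5,0],0,-1],[[0,0,0],0,-1]]'

```text
time_s: 16.18
eef_pos: [0.5091, 0.203, 0.0411]
orientation: [-0.358, -3.118, 0.005]
wrist_force: [-7.1, -5.9, 0.3]
finger_gap: 0.0137
grip_force: 40.0
```

```bash
python3 st.py
```

```text
t 16.175 tcp fix mm [13.45 27.12] z 41.11 yaw -13.09 tilt 0.27
F fix [-5.55 -7.36] fz 0.3 M [-1.305  1.673  0.094]
F from moment: x -5.69 y -7.01
```

Flush: force now rises stiffly. Trim to about 7 N each and hold.

Request:
step_arm --steps '[[[-0.4,0,0],0,-1],[[0,0.5,0],0,-1],[[0,0,0],0,-1],[[0,0,0],0,-1]]'

```text
time_s: 16.68
eef_pos: [0.5092, 0.203, 0.0411]
orientation: [-0.358, -3.117, 0.006]
wrist_force: [-9.0, -6.3, 2.5]
finger_gap: 0.0138
grip_force: 40.0
```

```bash
python3 st.py
```

```text
t 16.675 tcp fix mm [13.5  27.13] z 41.07 yaw -13.1 tilt 0.33
F fix [-7.31 -8.15] fz 2.46 M [-1.476  1.872  0.091]
F from moment: x -6.35 y -7.91
```

Request:
step_arm --steps '[[[0,0,0],0,-1],[[0,0,0],0,-1],[[0,0,0],0,-1],[[0,0,0],0,-1],[[0,0,0],0,-1],[[0,0,0],0,-1],[[0,0,0],0,-1],[[0,0,0],0,-1],[[0,0,0],0,-1],[[0,0,0],0,-1]]'

```text
time_s: 17.92
eef_pos: [0.5092, 0.203, 0.0411]
orientation: [-0.358, -3.117, 0.006]
wrist_force: [-8.0, -6.4, 1.9]
finger_gap: 0.0135
grip_force: 40.0
```

```bash
python3 st.py
python3 - <<'E'
from plant import vision
from h import *
c=vision.get_calibration('wrist');p,d=vision.grab_frame('wrist');np.savez('w5.npz',p=p,d=d,**c)
cv2.imwrite('pics/w5.png',cv2.resize(p[110:300,330:480,::-1],None,fx=3.1,fy=3.1,interpolation=cv2.INTER_CUBIC))
E
```

```text
t 17.925 tcp fix mm [13.51 27.16] z 41.09 yaw -13.1 tilt 0.33
F fix [-6.4  -8.03] fz 1.87 M [-1.52   1.836  0.062]
F from moment: x -6.16 y -8.06
```

View pics/w5.png

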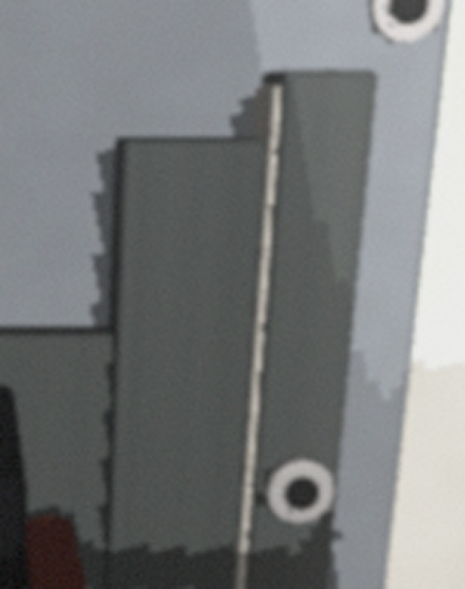

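The close view shows the stop strip, from (275,85) to (243,585), tight along the square's edge with no gap. Both forces were held at about 6–8 N for more than 1.2 s. I'll back off straight from the stop, then from the rail, then lift.

Request:
step_arm --steps '[[[0,-1,0],0,-1],[[0,-1,0],0,-1],[[0,-2,0],0,-1],[[2,-2,0],0,-1],[[2,-2,0],0,-1],[[3,-3,0],0,-1],[[3,-3,0],0,-1],[[0,0,0],0,-1]]'

```text
time_s: 18.98
eef_pos: [0.4982, 0.1939, 0.0417]
orientation: [0.357, 3.121, -0.0]
wrist_force: [0.0, -0.3, -2.9]
finger_gap: 0.0135
grip_force: 40.0
```

Request:
step_arm --steps '[[[0,0,-10],0,-1],[[0,0,-25],0,-1],[[0,0,-25],0,-1],[[0,0,-15],0,-1],[[0,0,0],0,-1]]'

```text
time_s: 19.6
eef_pos: [0.4991, 0.1947, 0.1178]
orientation: [0.356, 3.119, 0.003]
wrist_force: [0.4, -0.5, -1.8]
finger_gap: 0.0136
grip_force: 40.0
```

```bash
python3 st.py
python3 - <<'E'
from plant import vision
from h import *
c=vision.get_calibration('wrist');p,d=vision.grab_frame('wrist');W=dict(p=p,d=d,**c);np.savez('w6.npz',**W)
t=vision.grab_frame('top');np.savez('top6.npz',p=t[0],d=t[1],**vision.get_calibration('top'))
cv2.imwrite('pics/w6.png',cv2.resize(p[60:310,200:500,::-1],None,fx=2.4,fy=2.4,interpolation=cv2.INTER_CUBIC))
# plate edges visible: -x edge and +y edge; stop's outer (+y) top edge
z=.006
x,q=fit([W],[((-.09,-.05),(-.09,.1),(-1,0),z),((-.09,.1),(.06,.1),(0,1),z)],[.4905,.1825,-.227]);print('fix',x,np.degrees(x[2]),q)
S=[((-.055,.014),(.055,.014),(0,1),.02),((-.055,0.001),(-.055,.014),(-1,0),.02)]
c,s=np.cos(x[2]),np.sin(x[2]);o=x[:2]+np.array([[c,-s],[s,c]])@[-.01,.07]
y,q=fit([W],S,[*o,x[2]]);print('stop rel yaw rad',y[2]-x[2],q,'pos',(y[:2]-o)@np.array([[c,-s],[s,c]]))
E
```

```text
t 19.6 tcp fix mm [ 5.55 16.75] z 117.78 yaw -13.03 tilt 0.15
F fix [ 0.49 -0.43] fz -1.84 M [-0.006 -0.048 -0.035]
F from moment: x 0.2 y 0.02
fix [ 0.49035494  0.18342078 -0.2189393 ] -12.544297883127095 -80.0
stop rel yaw rad 0.0041389105658156955 -76.66865390231254 pos [-0.00010294 -0.00012069]
```

View pics/w6.png

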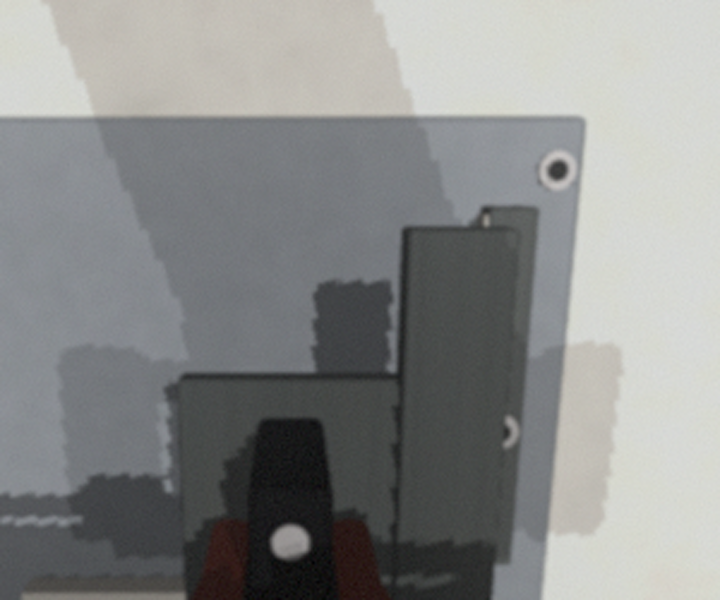

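The plate edge (y=118) is level with the tool, and the stop fits at about 0.004 rad from square. Now carrying the square back to its empty original spot.

Request:
step_arm --steps '[[[-16,-46.5,0],0,-1],[[-16,-46.5,0],0,-1],[[-16,-46.5,0],0,-1],[[-16,-46.5,0],0,-1],[[-16,-46.5,0],0,-1],[[-16,-46.5,0],0,-1],[[-16,-46.5,0],0,-1],[[-16,-46.5,0],0,-1],[[0,0,0],0,-1],[[0,0,0],0,-1]]'

```text
time_s: 20.95
eef_pos: [0.5384, -0.1963, 0.1155]
orientation: [-0.356, -3.119, -0.001]
wrist_force: [0.8, 1.1, -1.4]
finger_gap: 0.0138
grip_force: 40.0
```

Request:
step_arm --steps '[[[0,0,25],0,-1],[[0,0,25],0,-1],[[0,0,17],0,-1],[[0,0,9],0,-1],[[0,0,4],0,-1],[[0,0,0],0,-1],[[0,0,0],0,-1]]'

```text
time_s: 21.82
eef_pos: [0.5396, -0.1972, 0.0372]
orientation: [0.357, 3.12, -0.0]
wrist_force: [0.3, -0.1, -3.2]
finger_gap: 0.0138
grip_force: 40.0
```

Request:
step_arm --steps '[[[0,0,1],0,-1],[[0,0,1],0,-1],[[0,0,0.5],0,-1],[[0,0,0],0,-1],[[0,0,0],0,-1]]'

```text
time_s: 22.45
eef_pos: [0.5392, -0.1971, 0.0346]
orientation: [0.357, 3.121, 0.0]
wrist_force: [-2.6, 1.1, 4.5]
finger_gap: 0.0141
grip_force: 40.0
```

Resting on the bench (upward force). Release and retreat.

Request:
step_arm --steps '[[[0,0,0],0,0],[[0,0,0],0,0],[[0,0,0],0,0],[[0,0,0],0,0],[[0,0,0],0,0],[[0,0,-10],0,0],[[0,0,-25],0,0],[[0,0,-40],0,0],[[0,0,-50],0,0],[[0,0,0],0,0]]'

```text
time_s: 23.7
eef_pos: [0.5416, -0.1982, 0.1635]
orientation: [0.356, 3.113, -0.001]
wrist_force: [0.1, -0.5, -0.6]
finger_gap: 0.0441
grip_force: 0.0
```

Run:
```python
from plant import arm,vision
from h import *
s=arm.state();print(s['time_s'],s['eef_pos'],s['finger_gap'],s['wrist_force'])
c=vision.get_calibration('wrist');p,d=vision.grab_frame('wrist');W=dict(p=p,d=d,**c)
t=vision.grab_frame('top');T6=dict(p=t[0],d=t[1],**vision.get_calibration('top'))
z=.012;S=[((-.065,.045),(.045,.045),(0,1),z),((.045,-.065),(.045,.045),(1,0),z)]
x,q=fit([W],S,[.535,-.196,-.227]);print('square',x.round(4),q)
# height of leg top from depth vs bench
Rm=R.from_rotvec(np.ravel(c['rvec'])).as_matrix();o=-Rm.T@np.ravel(c['tvec'])
M=np.array([[np.cos(x[2]),-np.sin(x[2])],[np.sin(x[2]),np.cos(x[2])]])
for l in([-.058,.035],[-.03,.035],[-.03,.01],[.035,-.055]):
    u,v=proj(c,[[*(M@l+x[:2]),.012]])[0].round().astype(int)
    if 0<=v<480: D=np.median(d[v-1:v+2,u-1:u+2]);print(l,(u,v),((np.linalg.inv(c['K'])@[u,v,1]*D)@Rm+o)[2].round(4))
# stop angle in top view, before/after
for f in(np.load('top0.npz'),T6):
    X,_=fit([f],rect(-.09,.09,-.1,.1,.006),[.489,.18,-.227])
    cs,sn=np.cos(X[2]),np.sin(X[2]);m=np.array([[cs,-sn],[sn,cs]]);oo=X[:2]+m@[-.01,.07]
    Y,_=fit([f],[((-.055,.014),(.055,.014),(0,1),.02),((-.055,.001),(-.055,.014),(-1,0),.02),((.055,.001),(.055,.014),(1,0),.02)],[*oo,X[2]+.05]);print('fix',X.round(4),'stop',(Y[2]-X[2]).round(4))
```

```text
23.7 [ 0.54157607 -0.198165    0.1635318 ] 0.04411120934873928 [ 0.06644646 -0.50361005 -0.55624163]
square [ 0.534  -0.1974 -0.2286] -79.67711481667696
[-0.058, 0.035] (np.int64(362), np.int64(151)) 0.0131
[-0.03, 0.035] (np.int64(361), np.int64(185)) 0.0129
[-0.03, 0.01] (np.int64(332), np.int64(185)) 0.0088
[0.035, -0.055] (np.int64(259), np.int64(257)) 0.0136
fix [ 0.4888  0.18   -0.2267] stop 0.092
fix [ 0.4888  0.18   -0.227 ] stop -0.0101
```

The square lies flat at its original spot (leg tops about 13 mm high), released, 0.38 m from the fixture. The stop went from about 0.09 to within 0.01 rad of square. Handing in.

```bash
python3 -c "from plant import arm; print(arm.sign_off())"
```

```text
the job is handed in; nothing more can be done
None
```

The job is handed in. The square pressed the stop flush and was held there for over a second at about 6 N on the rail and 5–7 N on the stop; the stop measures within about 0.01 rad of square. The checking square now lies flat on the bench about 0.38 m from the fixture.

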